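Dock the seasonings and timer for the serving trolley

ROBOT

A 6-joint arm with a two-finger parallel gripper is mounted at the origin on a cart in front of the work surface, level with it; the furniture and walls round the work are solid. World frame = base frame: x ahead of the robot, y to its left, z up, the work surface at z = 0. Lengths are in m, angles in rad, forces in N, time in s.
With the tool pointing down it reaches from about 0.325 to 0.85 m from the base axis. Payload 15.5 kg.
Tool frame: the origin (TCP) lies on the mounting face of the last link; the fingertips stand 191 mm ahead of it and the grasp point (between the pads) lies 172 mm ahead of it; z points along the fingers, y is the line along which they close (so a half turn about z gives the same grasp; the last joint's range is limited). The gripper opens to 91 mm and grips with 3 to 60 N. Pads are 32 mm wide; open, the fingers measure 118 mm over their backs; the gripper's body (76 mm by 178 mm) begins 60 mm behind the grasp point.
Start: joints at [1.008, 0.494, 1.345, -0, 1.302, -0.096], TCP at [0.282, 0.558, 0.405] pointing down, gripper open.
Joint ranges: [-2.91, 2.91], [-0.82, 2.16], [0.22, 2.67], [-1.22, 4.37], [0.12, 2.79], [-3.08, 3.08]. Speed limits (rad/s): [1.89, 1.89, 2.57, 3.01, 3.01, 3.01].

INTERFACE

Orientations are given as [roll, pitch, yaw] about the fixed x, y, z axes, in that order (R = Rz(yaw) Ry(pitch) Rx(roll)).
In Python, from plant import observe, capture, camera_model, finish_job gives the robot as it stands.
- The arm moves only by the tool step_arm, never from a script. Its argument "rows" is a list of rows, each a list of 5 numbers: the shift along the tool's x, y, z in mm, then the turn about the tool's z in degrees, then the finger opening in mm, from 0 to 91.2. A call has 1 to 10 rows; each row is the pose to reach, as a shift and turn from the pose commanded when the call began, along the tool's axes at that moment; what a row does not reach only later rows make up. A row lasts 1/12 s, in which the tool goes at most 41.7 mm and 7.16 degrees, less where a joint would pass 70% of its speed; a pose out of reach is approached as far as the arm can. A call with a gripper value outside its range is refused whole. The fingers move at their own pace and stop on an object; the grip force is fixed at half the most. Time passes only in rows, so rows that repeat a pose let the fingers close. It gives the time, the measured TCP pose, the force, the opening and the grip force at its end, in the units of the state.
- observe(): the state, without advancing time (a new reading comes with each control period).
- capture(name): name is "side" or "top" or "wrist"; returns the picture (480x640x3 uint8, red, green, blue); there is no depth.
- camera_model(name): a dict with "K" (3x3 intrinsics, pixels), "world_to_cam" (4x4, takes a point from world to camera coordinates). Camera axes: x right, y up, looking along -z (the intrinsics and any distortion apply to the point x, -y, -z); pixel columns grow to the right and rows downward; lengths in m; the calibration is good to about 2 mm. A picture is of the moment at which its call begins: read the wrist's pose just before it. camera_model takes no time and is no camera call; for the wrist camera it gives the pose at the moment of the call.
- finish_job(): hands the job in; it is judged then, once.
The state is a dict: "time": time; "qpos": joint angles; "joint_vel": joint speeds; "effort": joint torques, N m; "ee_pos": TCP position; "tool_rot": TCP orientation; "contact_force": force on the tool from outside, world axes, zero at the start; "torque": the same for the moment, N m; "width": finger opening in m; "finger_force": force on a finger pad.
Only numpy, scipy, OpenCV 4.12 (cv2) and the standard library are available. Lean on these libraries where they do the work, as an engineer would, in place of code of your own. Each camera call takes 0.05 s, during which the arm holds its last target. There are 200 camera calls.

TASK

Load the holders for the serving trolley, everything upright: the small round jar with the green cap goes in the green holder, the jar with the brown cap in the brown holder, the kitchen timer in the wide blue holder, and the grey salt shaker on the orange sprung plunger of the metal dock; with the shaker standing on it, push the plunger down until the bolt catches and it stays down. Set things down gently rather than dropping them, knock nothing over, and leave the little dish where it stands.

Things in the scene. Friction and masses are not known exactly. Their poses are not given: they have to be found in the camera images.
- pepper_jar_mid (a point): Small round spice jar with a green cap (white in the middle of its top) and a pale label, 46 mm in diameter, 106 mm tall, about 0.11 kg. Its position is given at its centre, half-way up; z is up. Belongs in green_holder.
- curry_jar_mid (a point): Small round spice jar with a dark brown cap (a green picture on its top) and a green label, 44 mm in diameter, 105 mm tall, about 0.11 kg. Its position is given at its centre, half-way up; z is up. Belongs in brown_holder.
- timer_mid (a point): Round kitchen timer, white base 72 mm in diameter and 17 mm tall, on it a blue disc 56 mm across (17 to 25 mm up) and in the middle a blue grip knob 28 mm across (25 to 37 mm up); 37 mm tall in all, about 0.12 kg. The knob does not turn; lift the timer by it. Its position is given at its centre, half-way up; z is up. Belongs in blue_holder.
- salt_mid (a point): Grey salt shaker, clear body 44 mm in diameter up to 70 mm, narrower grey round top 34 mm in diameter, 90 mm tall, about 0.1 kg. Its position is given at its centre, half-way up; z is up. Belongs on the plunger of salt_dock.
- green_holder: Green round cup fixed to the table on a steel foot 90 mm across. Origin at the centre of its underside. Pocket 62 mm wide, flaring to 72 mm at the rim; inner floor 4 mm and rim 24 mm above the table.
- brown_holder: Dark brown round cup fixed to the table on a steel foot 90 mm across; same sizes and origin as green_holder.
- blue_holder: Wide shallow blue round cup fixed to the table on a steel foot 116 mm across. Origin at the centre of its underside. Pocket 88 mm wide, flaring to 98 mm at the rim; inner floor 4 mm and rim 14 mm above the table.
- salt_dock: Round metal well fixed to the table, outer diameter 72 mm, inner 64 mm, rim 46 mm high; in it a flat orange sprung pad 60 mm across, its top 40 mm above the table when raised, about 20 mm when caught. Origin: centre of the underside, on the plunger axis. On its -x side a steel bridge with the spring bolt and its red knob, 36 mm high, reaches 75 mm from the axis; the bolt works by itself.
- plunger (a joint): How far the pad of salt_dock is pressed down, m: 0 raised (the start), 0.024 at the stop. It needs about 3 N at first, about 11 N at the end. At 0.020 the bolt snaps over it by itself and it stays there; let go earlier it springs back to 0.
- dish: Small beige dish with a red topping, 90 mm in diameter, 20 mm tall, loose; origin at the centre of its underside. A bystander: leave it where it is.
There are look-alikes about, which are no part of the job. What is shaped like the part that bears timer_mid but purple or red is not meant.

How it is judged:
By the outcome, as a careful person would: the job done as asked, in the order asked, and still so for the second after the job is handed in, with the robot touching nothing.
It also fails if it takes over 112 s, if anything falls off the work surface, if the arm or the gripper's body presses on something with over 40 N, if the wrist force passes 120 N, or if a joint passes its speed limit or range.

## Working session

There is one attempt and no reset: what is moved stays moved. The work goes in short steps, Python scripts to look and compute and a tool call to move; the robot and the scene stay as the last step left them, time stands still between calls to the robot, and variables do not carry over. Pictures are saved under pics/ and viewed, at most 14 in all, crops included, and the job is handed in when it is done.

Besides the shell and the picture viewer there is one more tool, called after ">>>" by a JSON object that holds its "op" and its "data". step_arm: Moves the arm, as the interface text tells. Its arguments: {"type":"object","properties":{"rows":{"type":"array"}},"required":["rows"]}

```bash
mkdir -p pics; ls
cat > h.py <<'E'
import numpy as np, cv2
from plant import observe, capture, camera_model, finish_job
def snap(n,f):
    m=camera_model(n); im=capture(n); cv2.imwrite('pics/'+f+'.png',im[:,:,::-1]); return im,m
def ray(m,u,v):
    K=np.array(m['K']);W=np.array(m['world_to_cam'])
    d=np.linalg.solve(K,[u,v,1]); d=np.array([d[0],-d[1],-d[2]])
    R=W[:3,:3]; return -R.T@W[:3,3], R.T@d
def onz(m,u,v,z):
    c,d=ray(m,u,v); return c+d*(z-c[2])/d[2]
def proj(m,p):
    q=np.array(m['world_to_cam'])@np.append(p,1); q=np.array(m['K'])@[q[0],-q[1],-q[2]]; return q[:2]/q[2]
E
python3 - <<'E'
from h import *
for n in('top','side'):
    im,m=snap(n,n+'0'); print(n,{k:(v if not hasattr(v,'tolist') else np.round(v,3).tolist()) for k,v in m.items()})
print(observe())
E
```

```text
pics
top {'K': [[466.953, 0.0, 315.929], [0.0, 466.953, 237.008], [0.0, 0.0, 1.0]], 'world_to_cam': [[-0.018, -1.0, -0.024, 0.081], [0.982, -0.022, 0.187, -0.584], [-0.188, -0.021, 0.982, -1.101], [0.0, 0.0, 0.0, 1.0]]}
side {'K': [[433.506, 0.0, 319.522], [0.0, 433.506, 244.14], [0.0, 0.0, 1.0]], 'world_to_cam': [[0.815, -0.579, 0.007, -0.454], [0.376, 0.538, 0.754, -0.299], [-0.44, -0.612, 0.657, -0.778], [0.0, 0.0, 0.0, 1.0]]}
{'time': 0.1, 'qpos': array([ 1.00753188e+00,  4.94099531e-01,  1.34605517e+00,  5.62386685e-06,
        1.30253236e+00, -9.54877345e-02]), 'joint_vel': array([-0.00013575, -0.00137581, -0.00200669, -0.00103068, -0.00104836,
        0.00058988]), 'effort': array([ 1.94347238e-03, -8.80223107e+01, -3.82548952e+01,  7.10345060e-02,
        4.79222881e-02, -1.28387592e-05]), 'ee_pos': array([0.28172994, 0.55774635, 0.40421591]), 'tool_rot': array([-3.14050375e+00, -1.09740441e-04,  2.67381439e+00]), 'contact_force': array([-1.24024315, -0.02582863,  0.2923245 ]), 'torque': array([-0.02633562, -0.04278124,  0.02614139]), 'finger_force': 0.0, 'width': 0.09115242443067534}
```

View pics/top0.png

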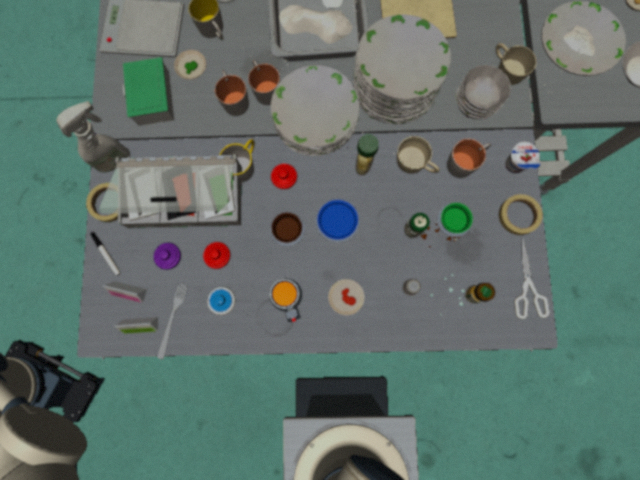

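View pics/side0.png

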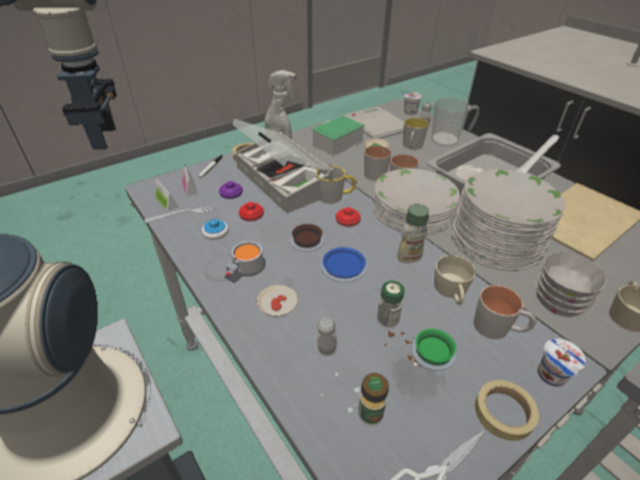

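Top view: the green-capped jar with a white centre is at (419,222); the taller green-capped one at (367,148) is a look-alike with no white centre. The brown-capped jar is at (484,292). The blue timer is at (221,300); the purple (167,255) and red (217,254), (284,176) ones are decoys. The shaker is at (412,287). The dock is at (285,293), and the green, brown and blue holders are at (457,218), (287,227) and (338,220). I'll confirm with one crop sheet and measure.

```bash
cat > m.py <<'E'
from h import *
t=cv2.imread('pics/top0.png'); s=cv2.imread('pics/side0.png'); mt=camera_model('top'); ms=camera_model('side')
def blob(im,u,v,r,lo,hi):
    h=cv2.cvtColor(im,cv2.COLOR_BGR2HSV); k=cv2.inRange(h,np.array(lo),np.array(hi)); w=np.zeros_like(k); cv2.circle(w,(u,v),r,255,-1); k&=w
    c=max(cv2.findContours(k,0,2)[0],key=cv2.contourArea); c=cv2.convexHull(c); (x,y),(a,b),_=cv2.fitEllipse(c); return x,y,a,b
# name, top uv, side uv, r, hsv range, height of feature, expected diameter(mm)
L=[('pepper',(419,222),(391,291),16,(45,60,20),(90,255,255),.106),
('timer',(221,300),(215,228),20,(95,110,60),(125,255,255),.025),
('green',(457,218),(435,347),30,(50,120,50),(80,255,255),.024),
('blue',(338,220),(344,263),32,(105,120,50),(125,255,255),.014),
('dock',(285,293),(247,257),22,(5,150,120),(20,255,255),.040),
('dish',(347,296),(277,300),24,(5,20,130),(30,120,255),.020),
('curry',(484,292),(375,383),14,(0,60,5),(25,255,90),.105),
('brown',(287,227),(307,236),20,(0,70,5),(25,255,110),.024)]
for n,a,b,r,lo,hi,z in L:
    try:
        x,y,p,q=blob(t,*a,r,lo,hi); P=onz(mt,x,y,z); 
        print(n,np.round((x,y,p,q),1),'top',P.round(3),'dia',round((p+q)/2/467*np.linalg.norm(P-ray(mt,0,0)[0])*1000))
        x,y,p,q=blob(s,*b,r+6,lo,hi); print('     side',np.round((x,y,p,q),1),onz(ms,x,y,z).round(3))
    except Exception as e: print(n,e)
A=np.hstack([cv2.resize(t[y-25:y+25,x-25:x+25],(200,200),interpolation=2) for x,y in((419,222),(484,292),(412,287),(221,300))])
B=np.hstack([cv2.resize(s[y-30:y+30,x-30:x+30],(200,200),interpolation=2) for x,y in((391,302),(375,397),(327,335),(215,228))])
cv2.imwrite('pics/crop.png',np.vstack([A,B]))
E
python3 m.py
```

```text
pepper [419.2 222.2  18.9  20.3] top [ 0.606 -0.178  0.106] dia 48
     side [392.1 290.6  19.8  21.8] [ 0.602 -0.185  0.106]
timer [220.2 300.   21.3  22.3] top [0.437 0.311 0.025] dia 56
     side [214.1 225.6  13.   20.1] [0.435 0.307 0.025]
green [456.4 217.6  29.8  31.3] top [ 0.634 -0.289  0.024] dia 81
     side [435.2 345.6  31.8  40.5] [ 0.63  -0.293  0.024]
blue [337.3 219.2  39.7  40.7] top [0.639 0.014 0.014] dia 104
     side [343.8 261.9  29.2  41.5] [0.637 0.01  0.014]
dock [284.1 293.3  23.8  24.2] top [0.449 0.15  0.04 ] dia 60
     side [246.3 251.8  14.   24.1] [0.449 0.152 0.04 ]
dish [345.8 296.8  35.5  36.2] top [ 0.439 -0.002  0.02 ] dia 90
     side [276.7 300.1  30.9  40.9] [ 0.437 -0.006  0.02 ]
curry [482.8 291.4  18.1  24.7] top [ 0.44  -0.314  0.105] dia 53
     side [375.  387.   18.3  24.4] [ 0.435 -0.325  0.105]
brown [286.3 226.9  28.7  29.4] top [0.62  0.145 0.024] dia 75
     side [306.7 233.9  18.9  28.8] [0.616 0.141 0.024]
```

View pics/crop.png

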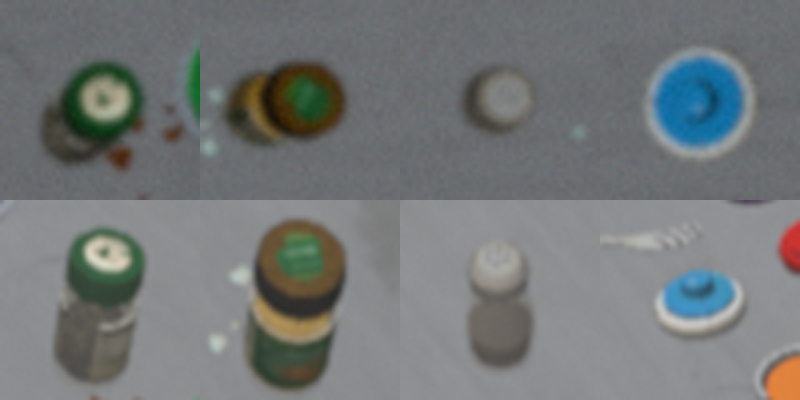

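The crop confirms the choices: green cap with a white centre, brown cap with a green picture, grey shaker, blue timer. Next I'll add a helper for tool-frame shifts and approach the pepper jar with yaw π/2, so the fingers close along world x.

```bash
cat >> h.py <<'E'
def go(x,y,z,yaw=np.pi/2):
    o=observe(); a=o['tool_rot'][2]; e=np.array([x,y,z])-o['ee_pos']
    tx=np.array([np.cos(a),np.sin(a),0]);ty=np.array([np.sin(a),-np.cos(a),0])
    print('shift mm',np.round([e@tx*1000,e@ty*1000,-e[2]*1000],1),'turn',round(-np.degrees(yaw-a),1),'t',round(o['time'],2))
def tri(mt,a,ms,b):
    (c,d),(e,f)=ray(mt,*a),ray(ms,*b); k=np.linalg.lstsq(np.c_[d,-f],e-c,rcond=None)[0]; p,q=c+d*k[0],e+f*k[1]; return (p+q)/2,np.linalg.norm(p-q)
E
python3 - <<'E'
from h import *
go(.604,-.18,.40)
mt=camera_model('top');ms=camera_model('side')
for n,a,b in[('pepper',(419.2,222.2),(392.1,290.6)),('curry',(485.5,291.5),(375,384.5)),('salt',(413,286.5),(327,324)),('timer',(220.2,300),(214.1,225.6)),('blue',(337.3,219.2),(343.8,261.9)),('green',(456.4,217.6),(435.2,345.6)),('brown',(286.3,226.9),(306.7,233.9)),('dock',(284.1,293.3),(246.3,251.8))]: p,e=tri(mt,a,ms,b);print(n,p.round(4),round(e,4))
E
```

```text
shift mm [-620.3 -513.2    4.2] turn 63.2 t 0.1
pepper [ 0.608  -0.1793  0.0972] 0.0002
curry [ 0.4398 -0.3207  0.102 ] 0.0004
salt [ 0.4582 -0.1601  0.079 ] 0.0034
timer [0.4369 0.3125 0.0206] 0.0006
blue [0.64   0.0137 0.0098] 0.0005
green [ 0.6348 -0.2908  0.0183] 0.0009
brown [0.6204 0.1459 0.0183] 0.0013
dock [0.4487 0.1503 0.0411] 0.0012
```

>>> {"op": "step_arm", "data": {"rows": [[-310,-257,4,32,91],[-310,-257,4,63,91],[-310,-257,4,63,91],[-310,-257,4,63,91],[-310,-257,4,63,91],[-620,-513,4,63,91],[-620,-513,4,63,91],[-620,-513,4,63,91],[-620,-513,4,63,91],[-620,-513,4,63,91]]}}

```text
time: 0.93
ee_pos: [0.4487, 0.174, 0.4019]
tool_rot: [-3.141, -0.0, 1.567]
contact_force: [0.7, 0.5, 0.2]
width: 0.0907
finger_force: 0.0
```

```bash
python3 -c "
from h import *
go(.606,-.18,.40)"
```

```text
shift mm [-353.4  158.6    1.9] turn -0.2 t 0.93
```

>>> {"op": "step_arm", "data": {"rows": [[-353,159,2,0,91],[-353,159,2,0,91],[-353,159,2,0,91],[-353,159,2,0,91],[-353,159,2,0,91],[-353,159,2,0,91],[-353,159,2,0,91],[-353,159,2,0,91],[-353,159,2,0,91],[-353,159,2,0,91]]}}

```text
time: 1.77
ee_pos: [0.6101, -0.1815, 0.3994]
tool_rot: [3.141, 0.001, 1.571]
contact_force: [-0.8, 0.1, -0.1]
width: 0.0909
finger_force: 0.0
```

```bash
python3 -c "
from h import *
im,m=snap('wrist','w1')
go(.606,-.18,.247)
for p in [(.606,-.18,.106),(.635,-.29,.024),(.606,-.18,.0)]: print(proj(m,p).round())
print(ray(m,320,240))"
```

```text
shift mm [  1.3  -4.1 152.2] turn 0.0 t 1.82
[309. 231.]
[336. 309.]
[311. 208.]
(array([ 0.60951947, -0.11284139,  0.37958562]), array([ 0.01830381, -0.26435524, -0.96458827]))
```

View pics/w1.png

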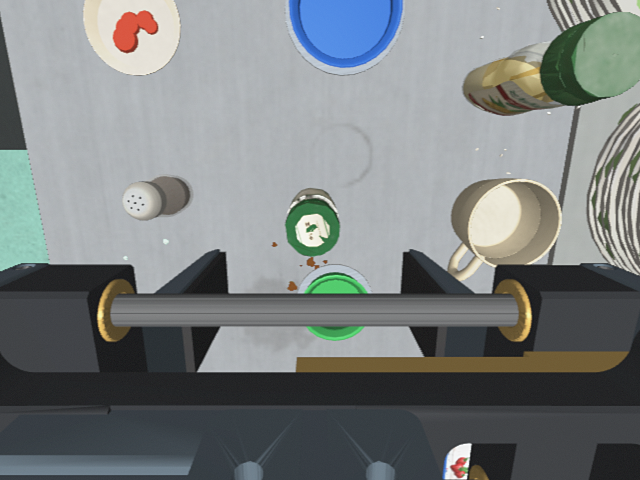

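The wrist view shows the green cap at (313,228), the green holder at (336,305), the shaker top at (141,200) and the blue holder at (345,12).

```bash
python3 -c "
from h import *
m=camera_model('wrist')
print('pep',onz(m,313,228,.106),'green',onz(m,336,306,.024),'salt',onz(m,141,201,.088))
from h import *
im=cv2.imread('pics/w1.png');h=cv2.cvtColor(im,40)
k=cv2.inRange(h,(45,60,20),(90,255,255)); w=0*k; cv2.circle(w,(313,228),45,255,-1); k&=w
c=max(cv2.findContours(k,0,2)[0],key=cv2.contourArea); print(cv2.minEnclosingCircle(c), onz(m,*cv2.minEnclosingCircle(c)[0],.1))
"
```

```text
pep [ 0.60885427 -0.1773421   0.106     ] green [ 0.63431378 -0.28646232  0.024     ] salt [ 0.46292973 -0.1580215   0.088     ]
((312.34906005859375, 227.23585510253906), 28.795873641967773) [ 0.60830059 -0.17811169  0.1       ]
```

>>> {"op": "step_arm", "data": {"rows": [[3,-2,30,0,91],[3,-2,65,0,91],[3,-2,100,0,91],[3,-2,125,0,91],[3,-2,140,0,91],[3,-2,150,0,91],[3,-2,152,0,91],[3,-2,152,0,91],[3,-2,152,0,50],[3,-2,152,0,42]]}}

```text
time: 2.65
ee_pos: [0.607, -0.1735, 0.2493]
tool_rot: [3.14, 0.001, 1.574]
contact_force: [-0.5, -1.2, 0.2]
width: 0.0804
finger_force: 0.0
```

>>> {"op": "step_arm", "data": {"rows": [[0,0,0,0,30],[0,0,0,0,30],[0,0,0,0,30],[0,0,0,0,30],[0,0,0,0,30],[0,0,-5,0,30],[0,0,-20,0,30],[0,0,-40,0,30],[0,0,-55,0,30],[0,0,-60,0,30]]}}

```text
time: 3.48
ee_pos: [0.6071, -0.1736, 0.3104]
tool_rot: [3.139, 0.001, 1.574]
contact_force: [0.8, -0.7, -0.8]
width: 0.0452
finger_force: 29.9
```

```bash
python3 -c "
from h import *
im,m=snap('wrist','w2')
go(.6345,-.289,.307)"
```

```text
shift mm [-115.5   27.     3.2] turn 0.2 t 3.53
```

View pics/w2.png

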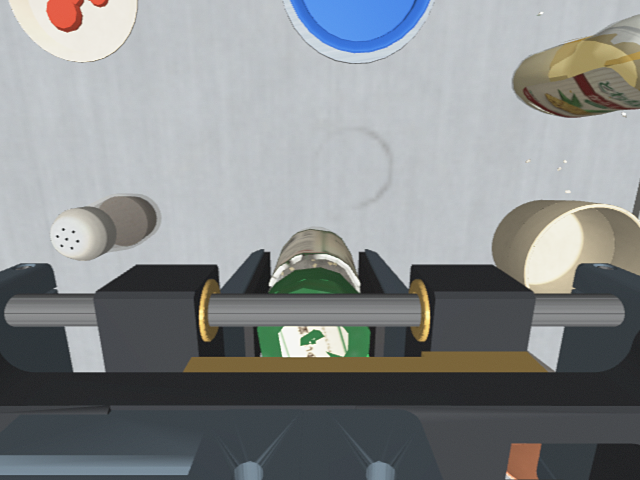

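The jar is held (45 mm opening) and upright between the pads. Moving it over the green holder.

>>> {"op": "step_arm", "data": {"rows": [[-10,3,0,0,30],[-30,8,0,0,30],[-55,14,0,0,30],[-80,20,0,0,30],[-100,25,0,0,30],[-109,27,0,0,30],[-111,27,0,0,30],[-111,27,0,0,30],[-111,27,0,0,30],[-111,27,0,0,30]]}}

```text
time: 4.37
ee_pos: [0.6339, -0.2833, 0.3078]
tool_rot: [-3.141, -0.001, 1.575]
contact_force: [0.1, -0.4, -1.7]
width: 0.0453
finger_force: 29.9
```

```bash
python3 -c "
from h import *
im,m=snap('top','t2')
im2,m2=snap('side','s2')
cv2.imwrite('pics/c2.png',np.hstack([cv2.resize(im[160:280,400:520],(400,400)),cv2.resize(im2[260:400,370:510],(400,400))])[:,:,::-1])
go(.6345,-.2845,.2545)"
```

```text
shift mm [-1.   0.5 53.5] turn 0.2 t 4.47
```

View pics/c2.png

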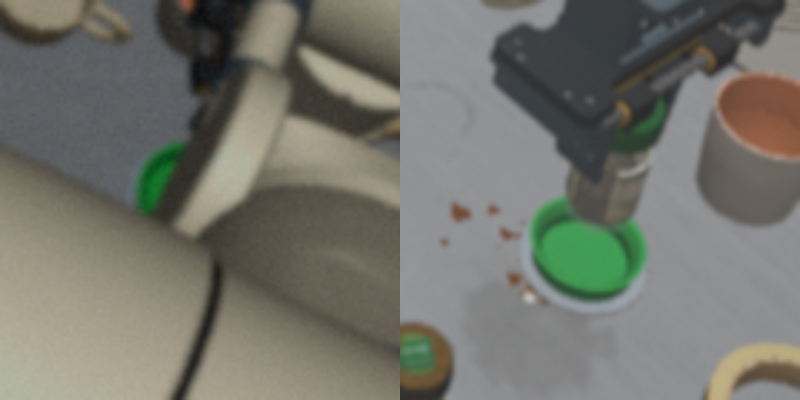

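```bash
python3 -c "
from h import *
m=camera_model('side')
print(proj(m,(.6345,-.289,.058)), 'jar bottom front edge seen', (370+605*.35-140, 260+222*.35), proj(m,(.6345-.44*.023,-.289-.612*.023,.058)))"
```

```text
[438.40046642 332.70622599] jar bottom front edge seen (441.75, 337.7) [440.22576601 340.05609865]
```

>>> {"op": "step_arm", "data": {"rows": [[-1,0,10,0,30],[-1,0,20,0,30],[-1,0,30,0,30],[-1,0,38,0,30],[-1,0,44,0,30],[-1,0,48,0,30],[-1,0,50,0,30],[-1,0,51,0,30],[-1,0,51,0,30],[-1,0,51,0,30]]}}

```text
time: 5.3
ee_pos: [0.6342, -0.2855, 0.2573]
tool_rot: [3.141, 0.0, 1.574]
contact_force: [0.4, 0.2, -1.7]
width: 0.045
finger_force: 29.9
```

>>> {"op": "step_arm", "data": {"rows": [[0,0,1,0,30],[0,0,1,0,30],[0,0,2,0,30],[0,0,2,0,30],[0,0,3,0,30],[0,0,3,0,30],[0,0,3,0,30]]}}

```text
time: 5.88
ee_pos: [0.634, -0.2854, 0.2539]
tool_rot: [-3.142, -0.0, 1.574]
contact_force: [-0.5, 0.3, -1.3]
width: 0.0452
finger_force: 29.9
```

>>> {"op": "step_arm", "data": {"rows": [[0,0,0.5,0,30],[0,0,0.5,0,30],[0,0,1,0,30],[0,0,1,0,30],[0,0,1.5,0,30],[0,0,1.5,0,30],[0,0,1.5,0,30]]}}

```text
time: 6.47
ee_pos: [0.634, -0.2854, 0.2524]
tool_rot: [-3.142, -0.0, 1.574]
contact_force: [-0.5, -0.7, -1.7]
width: 0.0451
finger_force: 29.9
```

>>> {"op": "step_arm", "data": {"rows": [[0,0,0.5,0,30],[0,0,0.5,0,30],[0,0,1,0,30],[0,0,1,0,30],[0,0,1,0,30]]}}

```text
time: 6.88
ee_pos: [0.6341, -0.2854, 0.252]
tool_rot: [3.141, 0.0, 1.574]
contact_force: [-1.0, 1.0, 5.7]
width: 0.045
finger_force: 29.9
```

Contact (5.7 N). Opening the fingers and then rising.

>>> {"op": "step_arm", "data": {"rows": [[0,0,-0.5,0,46],[0,0,-0.5,0,50],[0,0,-0.5,0,60],[0,0,-0.5,0,75],[0,0,-0.5,0,91],[0,0,-0.5,0,91],[0,0,-0.5,0,91],[0,0,-20,0,91],[0,0,-50,0,91],[0,0,-90,0,91]]}}

```text
time: 7.72
ee_pos: [0.6334, -0.2851, 0.3399]
tool_rot: [-3.137, -0.002, 1.574]
contact_force: [0.4, -0.3, 0.6]
width: 0.0912
finger_force: 0.0
```

```bash
python3 -c "
from h import *
go(.44,-.32,.40)"
```

```text
shift mm [ -34.3 -193.5  -60.1] turn 0.2 t 7.72
```

>>> {"op": "step_arm", "data": {"rows": [[0,0,-40,0,91],[-10,-40,-60,0,91],[-20,-90,-60,0,91],[-34,-130,-60,0,91],[-34,-170,-60,0,91],[-34,-190,-60,0,91],[-34,-193,-60,0,91],[-34,-193,-60,0,91],[-34,-193,-60,0,91]]}}

```text
time: 8.47
ee_pos: [0.4415, -0.3203, 0.4018]
tool_rot: [3.141, 0.001, 1.574]
contact_force: [1.3, 0.3, -0.2]
width: 0.0912
finger_force: 0.0
```

```bash
python3 -c "
from h import *
im,m=snap('wrist','w3')
im2,m2=snap('side','s3')
cv2.imwrite('pics/c3.png',np.hstack([cv2.resize(im,(480,360)),cv2.resize(im2[240:440,330:508],(320,360))])[:,:,::-1])
go(.44,-.32,.247)
print(proj(m,(.44,-.32,.105)))"
```

```text
shift mm [ 1.000e-01 -2.200e+00  1.545e+02] turn 0.2 t 8.57
[312.49520948 231.49864987]
```

View pics/c3.png

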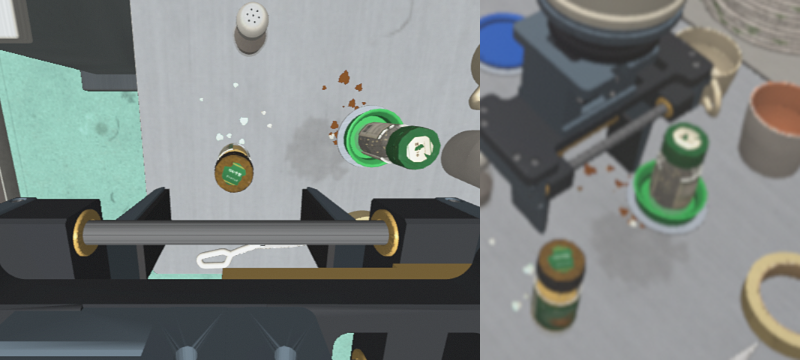

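The pepper jar stands upright in the green holder. The curry cap is at wrist pixel (312,232), exactly as predicted, so I can descend.

>>> {"op": "step_arm", "data": {"rows": [[0,-2,30,0,91],[0,-2,65,0,91],[0,-2,100,0,91],[0,-2,125,0,91],[0,-2,140,0,91],[0,-2,150,0,91],[0,-2,154,0,91],[0,-2,154,0,70],[0,-2,154,0,50],[0,-2,154,0,30]]}}

```text
time: 9.4
ee_pos: [0.4396, -0.3203, 0.2485]
tool_rot: [3.14, 0.001, 1.574]
contact_force: [0.3, 0.7, -0.2]
width: 0.074
finger_force: 0.0
```

>>> {"op": "step_arm", "data": {"rows": [[0,0,0,0,30],[0,0,0,0,30],[0,0,0,0,30],[0,0,0,0,30],[0,0,-5,0,30],[0,0,-20,0,30],[0,0,-50,0,30],[0,0,-85,0,30],[0,0,-115,0,30],[0,0,-130,0,30]]}}

```text
time: 10.23
ee_pos: [0.4394, -0.3203, 0.3814]
tool_rot: [3.139, 0.003, 1.574]
contact_force: [0.9, -0.6, -0.4]
width: 0.0433
finger_force: 30.0
```

```bash
python3 -c "
from h import *
go(.6205,.145,.38)"
```

```text
shift mm [464.6 182.7   1.4] turn 0.2 t 10.23
```

>>> {"op": "step_arm", "data": {"rows": [[14,5,0,0,30],[42,16,0,0,30],[75,30,0,0,30],[110,43,0,0,30],[145,57,0,0,30],[180,71,0,0,30],[215,85,0,0,30],[250,98,0,0,30],[285,112,0,0,30],[320,126,0,0,30]]}}

```text
time: 11.07
ee_pos: [0.5642, 0.0023, 0.3779]
tool_rot: [3.142, 0.0, 1.574]
contact_force: [1.1, -0.3, -0.8]
width: 0.0435
finger_force: 30.0
```

```bash
python3 -c "
from h import *
go(.6205,.145,.38)"
```

```text
shift mm [142.5  56.8  -2.1] turn 0.2 t 11.07
```

>>> {"op": "step_arm", "data": {"rows": [[30,12,0,0,30],[62,25,0,0,30],[95,38,0,0,30],[122,49,10,0,30],[138,55,30,0,30],[142,57,50,0,30],[142,57,65,0,30],[142,57,75,0,30],[142,57,78,0,30],[142,57,78,0,30]]}}

```text
time: 11.9
ee_pos: [0.6204, 0.1423, 0.2992]
tool_rot: [-3.141, 0.0, 1.574]
contact_force: [0.5, -0.5, -0.4]
width: 0.043
finger_force: 30.0
```

```bash
python3 -c "
from h import *
im,m=snap('wrist','w4')
im2,m2=snap('side','s4')
cv2.imwrite('pics/c4.png',np.hstack([cv2.resize(im,(440,330)),cv2.resize(im2[160:280,240:370],(358,330))])[:,:,::-1])
go(.6205,.145,.2535)
print(proj(m2,(.6205,.145,.05)))"
```

```text
shift mm [ 2.7 -0.3 46.9] turn 0.2 t 12.0
[307.00610053 224.46462975]
```

View pics/c4.png

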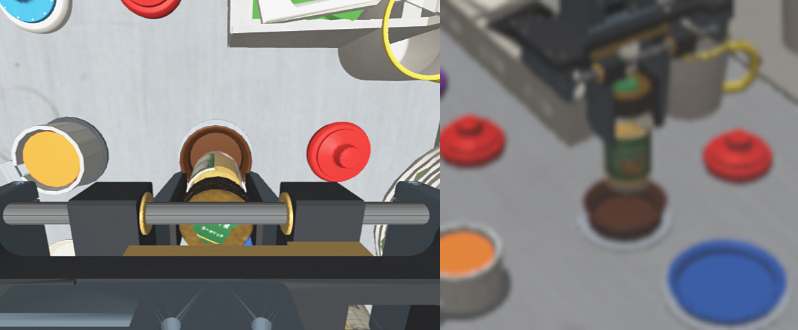

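The jar is upright above the brown holder: its bottom is near side pixel (308,227), against a predicted (307,224). Lowering.

>>> {"op": "step_arm", "data": {"rows": [[1,0,10,0,30],[2,0,20,0,30],[2,0,30,0,30],[2,0,38,0,30],[2,0,43,0,30],[2,0,45,0,30],[2,0,46,0,30],[2,0,46,0,30],[2,0,46,0,30]]}}

```text
time: 12.75
ee_pos: [0.6207, 0.1446, 0.2538]
tool_rot: [3.141, -0.0, 1.574]
contact_force: [-0.3, 0.3, -1.1]
width: 0.0436
finger_force: 30.0
```

>>> {"op": "step_arm", "data": {"rows": [[0,0,0.5,0,30],[0,0,0.5,0,30],[0,0,1,0,30],[0,0,1,0,30],[0,0,1,0,30]]}}

```text
time: 13.17
ee_pos: [0.6207, 0.1446, 0.253]
tool_rot: [3.141, -0.0, 1.574]
contact_force: [-1.1, 0.1, 4.1]
width: 0.0436
finger_force: 30.0
```

Contact. Release and rise.

>>> {"op": "step_arm", "data": {"rows": [[0,0,-0.5,0,46],[0,0,-0.5,0,50],[0,0,-0.5,0,60],[0,0,-0.5,0,75],[0,0,-0.5,0,85],[0,0,-0.5,0,85],[0,0,-0.5,0,85],[0,0,-20,0,85],[0,0,-50,0,85],[0,0,-90,0,85]]}}

```text
time: 14.0
ee_pos: [0.6198, 0.1444, 0.3412]
tool_rot: [-3.137, 0.001, 1.574]
contact_force: [0.1, 0.4, -0.2]
width: 0.0849
finger_force: 0.0
```

```bash
python3 -c "
from h import *
go(.437,.3115,.36)"
```

```text
shift mm [ 167.7 -182.3  -18.8] turn 0.2 t 14.0
```

>>> {"op": "step_arm", "data": {"rows": [[0,-5,-19,0,60],[20,-35,-19,0,60],[45,-65,-19,0,50],[75,-95,-19,0,50],[105,-125,-19,0,50],[135,-155,-19,0,50],[160,-177,-19,0,50],[168,-182,-19,0,50],[168,-182,-19,0,50],[168,-182,-19,0,50]]}}

```text
time: 14.83
ee_pos: [0.438, 0.3121, 0.3616]
tool_rot: [3.141, 0.0, 1.576]
contact_force: [-0.4, -0.1, -0.3]
width: 0.0499
finger_force: 0.0
```

```bash
python3 -c "
from h import *
im,m=snap('wrist','w5')
im2,m2=snap('side','s5')
cv2.imwrite('pics/c5.png',np.hstack([cv2.resize(im,(480,360)),cv2.resize(im2[150:330,180:340],(320,360))])[:,:,::-1])
go(.437,.3115,.219)
print(proj(m,(.437,.3115,.037)),proj(m,(.437,.3115,.025)))
h=cv2.cvtColor(im,cv2.COLOR_RGB2HSV);k=cv2.inRange(h,(90,110,60),(125,255,255)); k[300:]=0
c=cv2.convexHull(max(cv2.findContours(k,0,2)[0],key=cv2.contourArea)); e=cv2.fitEllipse(c);print(e,onz(m,*e[0],.025))"
```

```text
shift mm [  0.2  -1.8 142.5] turn 0.2 t 14.93
[313.24352424 225.28171672] [313.26222171 222.44034253]
((313.28326416015625, 218.38951110839844), (58.446048736572266, 58.93339920043945), 100.20872497558594) [0.43700401 0.31537148 0.025     ]
```

View pics/c5.png

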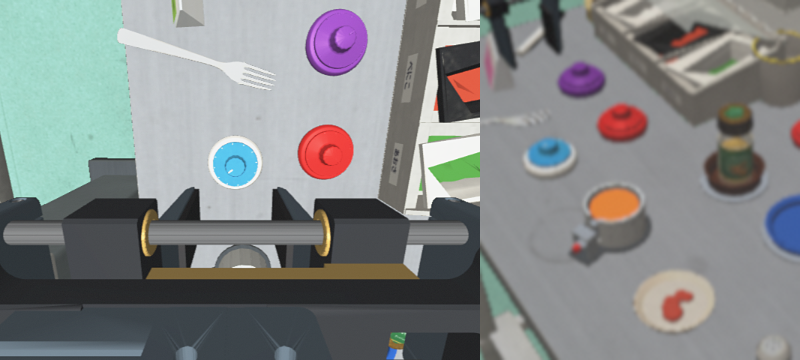

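The curry jar stands in the brown holder. The timer is at wrist (313,218), which gives (0.437, 0.3135). Grasping the knob with the fingertips at z ≈ 28 mm.

>>> {"op": "step_arm", "data": {"rows": [[2,-2,30,0,50],[2,-2,65,0,50],[2,-2,95,0,50],[2,-2,118,0,50],[2,-2,132,0,50],[2,-2,140,0,50],[2,-2,142,0,50],[2,-2,142,0,50],[2,-2,142,0,35],[2,-2,142,0,15]]}}

```text
time: 15.77
ee_pos: [0.4365, 0.314, 0.2205]
tool_rot: [3.14, -0.001, 1.574]
contact_force: [0.2, -0.8, -0.9]
width: 0.0392
finger_force: 0.0
```

>>> {"op": "step_arm", "data": {"rows": [[0,0,0,0,15],[0,0,0,0,15],[0,0,0,0,15],[0,0,0,0,15],[0,0,-5,0,15],[0,0,-20,0,15],[0,0,-45,0,15],[0,0,-80,0,15],[0,0,-110,0,15],[0,0,-120,0,15]]}}

```text
time: 16.6
ee_pos: [0.4364, 0.3143, 0.3436]
tool_rot: [3.137, -0.002, 1.574]
contact_force: [0.2, 0.1, -0.2]
width: 0.0229
finger_force: 29.0
```

```bash
python3 -c "
from h import *
go(.640,.012,.34)"
```

```text
shift mm [-303.   202.5    3.6] turn 0.2 t 16.6
```

Width is 23 mm rather than 28, so I'll check the hold.

```bash
python3 -c "
from h import *
im,m=snap('wrist','w6')
im2,m2=snap('side','s6')
cv2.imwrite('pics/c6.png',np.hstack([cv2.resize(im,(480,360)),cv2.resize(im2[100:280,100:260],(320,360))])[:,:,::-1])
"
```

```text
(no output)
```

View pics/c6.png

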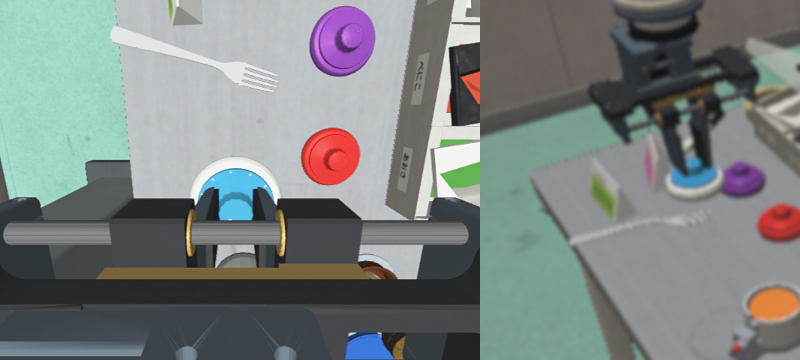

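The timer is held level. I'll route around the curry jar: along -y first, then +x.

>>> {"op": "step_arm", "data": {"rows": [[-12,0,0,0,15],[-40,0,0,0,15],[-75,5,0,0,15],[-110,8,0,0,15],[-145,12,0,0,15],[-180,20,0,0,15],[-215,30,0,0,15],[-250,45,0,0,15],[-275,70,0,0,15],[-290,98,0,0,15]]}}

```text
time: 17.53
ee_pos: [0.5343, 0.0209, 0.3376]
tool_rot: [-3.138, 0.0, 1.572]
contact_force: [0.7, 0.5, -1.9]
width: 0.0231
finger_force: 29.0
```

>>> {"op": "step_arm", "data": {"rows": [[-7,30,0,0,15],[-11,60,0,0,15],[-13,85,10,0,15],[-13,99,25,0,15],[-13,104,45,0,15],[-13,104,65,0,15],[-13,104,77,0,15],[-13,104,80,0,15],[-13,104,80,0,15]]}}

```text
time: 18.28
ee_pos: [0.6382, 0.0114, 0.2579]
tool_rot: [-3.138, -0.0, 1.574]
contact_force: [0.2, 0.2, -0.3]
width: 0.023
finger_force: 29.0
```

```bash
python3 -c "
from h import *
im,m=snap('wrist','w7')
im2,m2=snap('side','s7')
cv2.imwrite('pics/c7.png',np.hstack([cv2.resize(im,(440,330)),cv2.resize(im2[190:310,280:410],(358,330))])[:,:,::-1])
go(.640,.012,.2245); P=(.64,.012,.014);print(proj(m,P),proj(m2,P),proj(m2,(.64,.012,.06)))
"
```

```text
shift mm [ 0.5  1.  35.5] turn 0.2 t 18.38
[318.64403448 250.04288068] [344.4190975  261.00787731] [345.28019641 246.86700253]
```

View pics/c7.png

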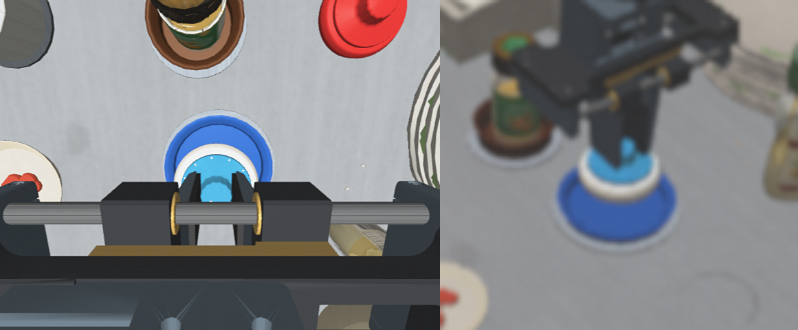

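The timer is centred over the blue holder (wrist column 218 for both; side x 620 against 617). Lowering.

>>> {"op": "step_arm", "data": {"rows": [[0,1,8,0,15],[0,1,16,0,15],[0,1,23,0,15],[0,1,28,0,15],[0,1,31,0,15],[0,1,33,0,15],[0,1,33,0,15],[0,1,33,0,15],[0,1,33,0,15]]}}

```text
time: 19.13
ee_pos: [0.6401, 0.0116, 0.2268]
tool_rot: [3.141, 0.0, 1.574]
contact_force: [-0.1, -0.1, -1.5]
width: 0.0227
finger_force: 29.0
```

>>> {"op": "step_arm", "data": {"rows": [[0,0,0.5,0,15],[0,0,0.5,0,15],[0,0,1,0,15],[0,0,1,0,15],[0,0,1,0,15]]}}

```text
time: 19.55
ee_pos: [0.64, 0.0116, 0.2255]
tool_rot: [-3.142, -0.0, 1.574]
contact_force: [0.7, 1.0, -1.6]
width: 0.0229
finger_force: 29.0
```

>>> {"op": "step_arm", "data": {"rows": [[0,0,0.5,0,15],[0,0,0.5,0,15],[0,0,1,0,15],[0,0,1,0,15],[0,0,1,0,15]]}}

```text
time: 19.97
ee_pos: [0.64, 0.0116, 0.2244]
tool_rot: [-3.142, 0.0, 1.574]
contact_force: [0.2, -0.6, -1.1]
width: 0.0231
finger_force: 29.0
```

>>> {"op": "step_arm", "data": {"rows": [[0,0,0.5,0,15],[0,0,0.5,0,15],[0,0,1,0,15],[0,0,1,0,15],[0,0,1,0,15]]}}

```text
time: 20.38
ee_pos: [0.64, 0.0116, 0.2239]
tool_rot: [3.141, 0.0, 1.574]
contact_force: [-2.8, 0.4, 8.5]
width: 0.023
finger_force: 30.0
```

Contact. Release and rise.

>>> {"op": "step_arm", "data": {"rows": [[0,0,-0.5,0,25],[0,0,-0.5,0,32],[0,0,-0.5,0,40],[0,0,-0.5,0,48],[0,0,-0.5,0,48],[0,0,-0.5,0,48],[0,0,-20,0,48],[0,0,-55,0,60],[0,0,-95,0,80],[0,0,-130,0,91]]}}

```text
time: 21.22
ee_pos: [0.6399, 0.0116, 0.3553]
tool_rot: [-3.141, -0.0, 1.574]
contact_force: [1.4, 0.0, -0.7]
width: 0.0651
finger_force: 0.0
```

```bash
python3 -c "
from h import *
go(.460,-.159,.36)"
```

```text
shift mm [-170.  -180.5   -4.7] turn 0.2 t 21.22
```

>>> {"op": "step_arm", "data": {"rows": [[-30,-30,-5,0,91],[-57,-60,-5,0,91],[-85,-90,-5,0,91],[-113,-120,-5,0,91],[-140,-150,-5,0,91],[-162,-172,-5,0,91],[-170,-180,-5,0,91],[-170,-180,-5,0,91],[-170,-180,-5,0,91],[-170,-180,-5,0,91]]}}

```text
time: 22.05
ee_pos: [0.4614, -0.1586, 0.3586]
tool_rot: [3.141, 0.0, 1.574]
contact_force: [0.6, -0.1, -0.5]
width: 0.0908
finger_force: 0.0
```

```bash
python3 -c "
from h import *
im,m=snap('wrist','w8')
im2,m2=snap('side','s8')
cv2.imwrite('pics/c8.png',np.hstack([cv2.resize(im,(440,330)),cv2.resize(im2[180:360,230:425],(358,330))])[:,:,::-1])
go(.460,-.159,.231); print(proj(m,(.46,-.159,.088)),proj(m,(.46,-.159,.0)))
"
```

```text
shift mm [ -0.7  -1.4 127.4] turn 0.3 t 22.15
[312.64930925 240.98454465] [312.91217507 217.55373728]
```

View pics/c8.png

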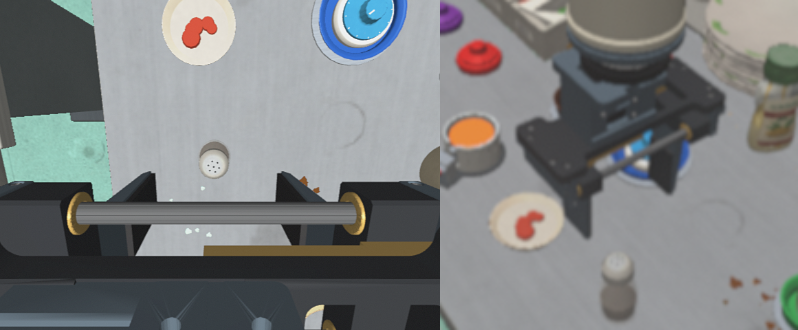

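The timer sits in the blue holder and the dish is untouched. The shaker top is at wrist (310,238), which gives (0.4585, -0.1575). Grasping its body with the pads centred at 59 mm.

>>> {"op": "step_arm", "data": {"rows": [[1,-3,30,0,91],[1,-3,60,0,91],[1,-3,85,0,91],[1,-3,105,0,91],[1,-3,118,0,91],[1,-3,125,0,91],[1,-3,127,0,91],[1,-3,127,0,70],[1,-3,127,0,50],[1,-3,127,0,30]]}}

```text
time: 22.98
ee_pos: [0.458, -0.158, 0.2323]
tool_rot: [3.14, 0.001, 1.574]
contact_force: [-0.1, -0.4, 0.3]
width: 0.074
finger_force: 0.0
```

>>> {"op": "step_arm", "data": {"rows": [[0,0,0,0,30],[0,0,0,0,30],[0,0,0,0,30],[0,0,0,0,30],[0,0,-5,0,30],[0,0,-20,0,30],[0,0,-45,0,30],[0,0,-75,0,30],[0,0,-95,0,30],[0,0,-100,0,30]]}}

```text
time: 23.82
ee_pos: [0.4581, -0.1582, 0.3347]
tool_rot: [3.138, 0.002, 1.574]
contact_force: [1.4, -0.5, -0.5]
width: 0.0322
finger_force: 29.8
```

```bash
python3 -c "
from h import *
go(.449,.1505,.331)"
```

```text
shift mm [308.7  -8.    3.7] turn 0.2 t 23.82
```

Width is 32 mm, narrower than the 44 mm body, so I'll check the hold before going on.

```bash
python3 -c "
from h import *
im,m=snap('wrist','w9')
im2,m2=snap('side','s9')
cv2.imwrite('pics/c9.png',np.hstack([cv2.resize(im,(440,330)),cv2.resize(im2[230:370,250:400],(358,330))])[:,:,::-1])
P=(.458,-.158,.10);print(proj(m2,P),(lambda q:((q[0]-250)*358/150+440,(q[1]-230)*330/140))(proj(m2,P)))
"
```

```text
[325.59510528 316.45665371] (np.float64(620.4203179375744), np.float64(203.79068373498134))
```

View pics/c9.png

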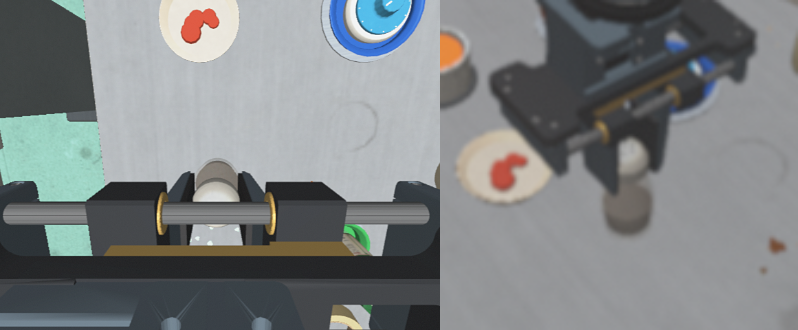

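```bash
python3 -c "
from h import *
m=camera_model('side'); a=proj(m,(.4585,-.1575,0)); print('offset front',np.array([327,354.5])-a)
for z in (.08,.085,.09,.1): print(z,proj(m,(.458,-.158,z))+np.array([327,354.5])-a,'obs 328.4 329.7')
go(.449,.1505,.331)
def low(f,u,v0,v1):
  g=cv2.cvtColor(cv2.imread(f),6); print(g[v0:v1,u-1:u+2].mean(1).round().tolist())
low('pics/side0.png',327,345,362); low('pics/s9.png',327,318,340)
"
```

```text
offset front [2.12877346 6.6697443 ]
0.08 [327.55830319 329.85914293] obs 328.4 329.7
0.085 [327.59920393 328.19600958] obs 328.4 329.7
0.09 [327.64043081 326.51961424] obs 328.4 329.7
0.1 [327.72387874 323.126398  ] obs 328.4 329.7
shift mm [308.6  -7.6   1.4] turn 0.2 t 23.92
[102.0, 103.0, 103.0, 102.0, 97.0, 90.0, 86.0, 83.0, 84.0, 93.0, 112.0, 130.0, 138.0, 143.0, 144.0, 143.0, 142.0]
[107.0, 107.0, 108.0, 107.0, 105.0, 99.0, 93.0, 90.0, 87.0, 86.0, 91.0, 108.0, 129.0, 143.0, 150.0, 152.0, 151.0, 151.0, 151.0, 151.0, 151.0, 151.0]
```

The shaker slid to its narrower top in the grip: its base is 251 mm below the TCP, about 79 mm above the base at the grip. It's upright and firm. Carrying on to the dock.

>>> {"op": "step_arm", "data": {"rows": [[8,0,-10,0,25],[28,-1,-10,0,25],[60,-2,-10,0,25],[95,-3,-10,0,25],[130,-4,-10,0,25],[165,-5,-10,0,25],[200,-6,-10,0,25],[235,-7,-10,0,25],[265,-8,-10,0,25],[288,-8,-10,0,25]]}}

```text
time: 24.75
ee_pos: [0.4475, 0.1326, 0.3407]
tool_rot: [-3.139, 0.0, 1.575]
contact_force: [-0.5, -0.0, -1.5]
width: 0.0319
finger_force: 29.8
```

>>> {"op": "step_arm", "data": {"rows": [[12,0,0,0,25],[19,0,5,0,25],[20,0,15,0,25],[20,0,22,0,25],[20,0,25,0,25],[20,0,25,0,25],[20,0,25,0,25]]}}

```text
time: 25.33
ee_pos: [0.4485, 0.1495, 0.3162]
tool_rot: [-3.141, 0.0, 1.573]
contact_force: [0.4, 0.1, -1.4]
width: 0.0321
finger_force: 29.8
```

```bash
python3 -c "
from h import *
im,m=snap('wrist','w10')
im2,m2=snap('side','s10')
cv2.imwrite('pics/c10.png',np.hstack([cv2.resize(im,(440,330)),cv2.resize(im2[180:300,185:315],(358,330))])[:,:,::-1])
go(.449,.1505,.293); print(proj(m2,(.449,.1505,.04)),proj(m2,(.449,.1505,.065)),observe()['width'])
"
```

```text
shift mm [ 0.9  0.3 23.7] turn 0.2 t 25.43
[246.66421438 252.00274351] [245.56744377 244.15359552] 0.03214038359751728
```

View pics/c10.png

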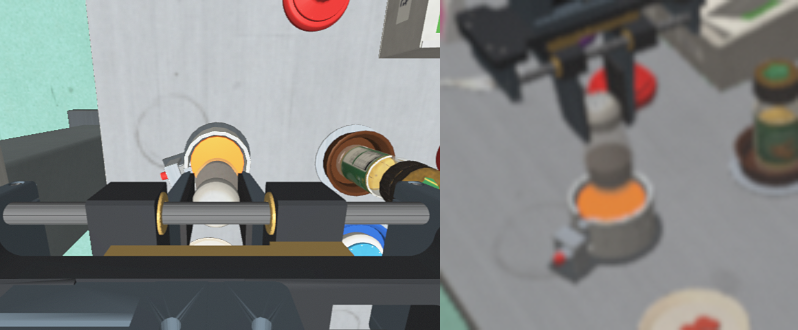

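The shaker is upright and centred over the orange pad: bottom at side pixel (245,246), column predicted at 246. Lowering until it touches.

>>> {"op": "step_arm", "data": {"rows": [[1,0,6,0,25],[1,0,12,0,25],[1,0,16,0,25],[1,0,18,0,25],[1,0,18,0,25],[1,0,20,0,25],[1,0,20,0,25],[1,0,22,0,25],[1,0,22,0,25],[1,0,22,0,25]]}}

```text
time: 26.27
ee_pos: [0.4485, 0.151, 0.2944]
tool_rot: [-3.142, 0.0, 1.574]
contact_force: [0.7, 0.1, -0.7]
width: 0.032
finger_force: 29.8
```

>>> {"op": "step_arm", "data": {"rows": [[0,0,1,0,25],[0,0,1,0,25],[0,0,2,0,25],[0,0,2,0,25],[0,0,2,0,25]]}}

```text
time: 26.68
ee_pos: [0.4485, 0.151, 0.2924]
tool_rot: [-3.141, 0.0, 1.574]
contact_force: [-0.3, 0.4, -1.7]
width: 0.0324
finger_force: 29.8
```

>>> {"op": "step_arm", "data": {"rows": [[0,0,1,0,25],[0,0,1,0,25],[0,0,2,0,25],[0,0,2,0,25],[0,0,3,0,25],[0,0,3,0,25],[0,0,3,0,25]]}}

```text
time: 27.27
ee_pos: [0.4486, 0.151, 0.2895]
tool_rot: [3.142, -0.0, 1.574]
contact_force: [0.8, 1.1, 1.6]
width: 0.0321
finger_force: 29.8
```

Contact at the pad with about 3 N. Pushing the plunger down with the shaker held.

>>> {"op": "step_arm", "data": {"rows": [[0,0,2,0,25],[0,0,4,0,25],[0,0,6,0,25],[0,0,8,0,25],[0,0,10,0,25],[0,0,10,0,25],[0,0,10,0,25]]}}

```text
time: 27.85
ee_pos: [0.4487, 0.151, 0.2794]
tool_rot: [3.141, -0.0, 1.574]
contact_force: [0.5, 0.7, 3.4]
width: 0.032
finger_force: 29.9
```

>>> {"op": "step_arm", "data": {"rows": [[0,0,2,0,25],[0,0,4,0,25],[0,0,6,0,25],[0,0,8,0,25],[0,0,8,0,25],[0,0,8,0,25]]}}

```text
time: 28.35
ee_pos: [0.4486, 0.151, 0.2714]
tool_rot: [3.141, -0.0, 1.574]
contact_force: [1.3, 1.2, 6.1]
width: 0.0321
finger_force: 29.9
```

>>> {"op": "step_arm", "data": {"rows": [[0,0,1,0,25],[0,0,2,0,25],[0,0,3,0,25],[0,0,3,0,25],[0,0,3,0,25]]}}

```text
time: 28.77
ee_pos: [0.4486, 0.151, 0.2684]
tool_rot: [3.141, -0.0, 1.574]
contact_force: [0.4, 0.9, 6.5]
width: 0.0321
finger_force: 29.9
```

>>> {"op": "step_arm", "data": {"rows": [[0,0,1,0,25],[0,0,1,0,25],[0,0,2,0,25],[0,0,2,0,25],[0,0,2,0,25]]}}

```text
time: 29.18
ee_pos: [0.4491, 0.1511, 0.2674]
tool_rot: [3.139, -0.0, 1.574]
contact_force: [-1.1, -1.0, 28.3]
width: 0.0318
finger_force: 30.5
```

Hit the stop (28 N). Easing up to see whether the bolt holds.

>>> {"op": "step_arm", "data": {"rows": [[0,0,-1,0,25],[0,0,-2,0,25],[0,0,-3,0,25],[0,0,-4,0,25],[0,0,-5,0,25],[0,0,-5,0,25],[0,0,-5,0,25]]}}

```text
time: 29.77
ee_pos: [0.449, 0.151, 0.2716]
tool_rot: [3.14, -0.0, 1.574]
contact_force: [1.8, 0.9, 5.7]
width: 0.0323
finger_force: 30.2
```

>>> {"op": "step_arm", "data": {"rows": [[0,0,-1,0,25],[0,0,-1,0,25],[0,0,-2,0,25],[0,0,-2,0,25],[0,0,-2,0,25]]}}

```text
time: 30.18
ee_pos: [0.4484, 0.1509, 0.2733]
tool_rot: [-3.141, 0.0, 1.574]
contact_force: [-0.4, -0.4, -1.3]
width: 0.032
finger_force: 29.9
```

The force dropped to the unloaded value at a depth where the spring would push about 5 N, so the bolt has caught. Setting down the last millimetre and releasing.

>>> {"op": "step_arm", "data": {"rows": [[0,0,0.6,0,25],[0,0,1.2,0,25],[0,0,1.2,0,25],[0,0,1.2,0,25]]}}

```text
time: 30.52
ee_pos: [0.4485, 0.151, 0.2722]
tool_rot: [-3.141, 0.0, 1.574]
contact_force: [-0.0, 0.7, -0.4]
width: 0.0319
finger_force: 29.9
```

>>> {"op": "step_arm", "data": {"rows": [[0,0,0.4,0,32],[0,0,0.4,0,36],[0,0,0.4,0,42],[0,0,0.4,0,55],[0,0,0.4,0,75],[0,0,0.4,0,75],[0,0,0.4,0,75],[0,0,-25,0,75],[0,0,-60,0,75],[0,0,-100,0,75]]}}

```text
time: 31.35
ee_pos: [0.448, 0.1508, 0.3725]
tool_rot: [-3.138, 0.001, 1.574]
contact_force: [1.2, 0.1, -0.3]
width: 0.075
finger_force: 0.0
```

>>> {"op": "step_arm", "data": {"rows": [[40,-10,-20,0,75],[80,-20,-20,0,75],[120,-30,-20,0,75],[160,-30,-20,0,75],[200,-30,-20,0,75],[240,-30,-20,0,75],[260,-30,-20,0,75],[260,-30,-20,0,75],[260,-30,-20,0,75]]}}

```text
time: 32.1
ee_pos: [0.4172, 0.4117, 0.3918]
tool_rot: [-3.141, 0.0, 1.576]
contact_force: [-0.7, -0.5, -0.7]
width: 0.0749
finger_force: 0.0
```

```bash
cat > fin.py <<'E'
from h import *
t,mt=snap('top','tf'); s,ms=snap('side','sf')
def blob(im,uv,r,lo,hi):
    h=cv2.cvtColor(im,cv2.COLOR_RGB2HSV); k=cv2.inRange(h,lo,hi); w=0*k; cv2.circle(w,tuple(int(a) for a in uv),r,255,-1); k&=w
    cs=cv2.findContours(k,0,2)[0]
    if not cs: return None
    c=max(cs,key=cv2.contourArea); return cv2.minEnclosingCircle(c)
for n,P,lo,hi,r in [('pepper',(.6345,-.289,.11),(45,60,20),(90,255,160),20),('curry',(.6205,.145,.109),(45,60,20),(90,255,255),12),('timer',(.64,.012,.03),(90,110,60),(104,255,255),24),('orange',(.449,.1505,.02),(5,150,110),(20,255,255),26),('dish',(.438,-.003,.02),(5,20,130),(30,120,255),26)]:
    P=np.array(P)
    for nm,im,m in(('top',t,mt),('side',s,ms)):
        b=blob(im,proj(m,P),r,lo,hi); print(n,nm,'pred',proj(m,P).round(1),b and (np.round(b[0],1),round(b[1],1)),b and (onz(m,*b[0],P[2])-P).round(4)[:2])
# shaker top: bright grey blob; compare rows for raised (.13) and caught (.11) 
for z in(.11,.13): print('shaker top pred',z,proj(ms,(.449,.151,z)),proj(mt,(.449,.151,z)))
g=cv2.cvtColor(s,cv2.COLOR_RGB2GRAY).astype(int); u=round(proj(ms,(.449,.151,.11))[0]); print(u,[(v,g[v,u],(s[v,u]).tolist()) for v in range(212,262,2)])
E
python3 fin.py
```

```text
pepper top pred [466.  209.1] (array([461. , 213.6]), 16.4) [-0.0108  0.0127]
pepper side pred [443.6 315.4] (array([443.8, 319.8]), 12.5) [-0.0075 -0.0073]
curry top pred [283.3 219.2] (array([283.6, 218.6]), 4.7) [ 0.0013 -0.0007]
curry side pred [306.7 205.7] (array([306.5, 205.5]), 3.8) [0.    0.001]
timer top pred [338.1 217.5] (array([338.5, 218.1]), 10.7) [-0.0018 -0.001 ]
timer side pred [344.7 256.2] (array([344.6, 258. ]), 10.8) [-0.0042 -0.005 ]
orange top pred [284.7 294. ] (array([284.4, 293.6]), 12.0) [0.001  0.0008]
orange side pred [247.5 258.1] (array([238., 259.]), 4.1) [-0.0204  0.0104]
dish top pred [346.2 297.2] (array([345.8, 296.8]), 18.2) [0.001 0.001]
dish side pred [276.3 298.9] (array([276.9, 300.4]), 20.2) [-0.0014 -0.0045]
shaker top pred 0.11 [243.39933283 229.25996789] [280.9982442  291.39361421]
shaker top pred 0.13 [242.44042364 222.40576286] [280.13607098 290.75320416]
243 [(212, np.int64(93), [190, 52, 50]), (214, np.int64(86), [172, 49, 48]), (216, np.int64(86), [172, 49, 48]), (218, np.int64(70), [119, 49, 49]), (220, np.int64(118), [123, 115, 116]), (222, np.int64(147), [146, 147, 151]), (224, np.int64(147), [147, 147, 151]), (226, np.int64(145), [144, 145, 148]), (228, np.int64(149), [148, 149, 149]), (230, np.int64(161), [160, 161, 160]), (232, np.int64(157), [156, 157, 158]), (234, np.int64(167), [167, 167, 166]), (236, np.int64(156), [160, 156, 149]), (238, np.int64(140), [144, 140, 133]), (240, np.int64(105), [108, 105, 99]), (242, np.int64(100), [103, 100, 96]), (244, np.int64(118), [121, 117, 113]), (246, np.int64(116), [119, 115, 110]), (248, np.int64(106), [111, 105, 99]), (250, np.int64(105), [110, 104, 98]), (252, np.int64(105), [110, 104, 98]), (254, np.int64(105), [110, 104, 98]), (256, np.int64(92), [96, 91, 87]), (258, np.int64(94), [96, 93, 90]), (260, np.int64(143), [144, 143, 140])]
```

```bash
python3 -c "
from h import *
m=camera_model('side')
a=cv2.cvtColor(cv2.imread('pics/side0.png'),6).astype(int); print(proj(m,(.4585,-.1575,.09)),[(v,a[v,326]) for v in range(308,334)])
b=cv2.imread('pics/sf.png'); print([(v,b[v,244].tolist()) for v in range(214,226)])
c=cv2.cvtColor(b,6).astype(int)
for v in (224,228,232,250): print(v,c[v,228:262].tolist())
print(a[320,310:345].tolist())
"
```

```text
[325.56986091 319.56096171] [(308, np.int64(143)), (309, np.int64(143)), (310, np.int64(144)), (311, np.int64(144)), (312, np.int64(145)), (313, np.int64(144)), (314, np.int64(145)), (315, np.int64(145)), (316, np.int64(146)), (317, np.int64(149)), (318, np.int64(150)), (319, np.int64(150)), (320, np.int64(153)), (321, np.int64(157)), (322, np.int64(162)), (323, np.int64(158)), (324, np.int64(157)), (325, np.int64(164)), (326, np.int64(167)), (327, np.int64(162)), (328, np.int64(154)), (329, np.int64(148)), (330, np.int64(144)), (331, np.int64(134)), (332, np.int64(120)), (333, np.int64(104))]
[(214, [48, 49, 165]), (215, [49, 51, 177]), (216, [50, 52, 179]), (217, [46, 48, 158]), (218, [44, 45, 128]), (219, [68, 67, 110]), (220, [107, 105, 118]), (221, [138, 136, 137]), (222, [149, 147, 145]), (223, [150, 147, 146]), (224, [149, 146, 146]), (225, [150, 147, 146])]
224 [146, 146, 146, 146, 147, 147, 147, 147, 146, 146, 146, 146, 147, 148, 148, 147, 146, 146, 146, 145, 144, 144, 145, 147, 146, 147, 146, 144, 144, 143, 143, 143, 144, 144]
228 [143, 143, 143, 144, 144, 146, 147, 147, 148, 148, 147, 146, 146, 147, 147, 149, 150, 151, 149, 148, 147, 145, 146, 147, 147, 145, 146, 146, 146, 145, 145, 144, 142, 143]
232 [145, 144, 144, 144, 146, 146, 145, 145, 145, 144, 146, 159, 166, 165, 162, 157, 159, 160, 160, 163, 159, 142, 127, 127, 139, 146, 147, 146, 147, 146, 147, 147, 147, 145]
250 [143, 141, 144, 157, 166, 141, 102, 86, 89, 98, 106, 109, 107, 106, 105, 105, 105, 103, 102, 102, 101, 99, 98, 95, 94, 93, 92, 97, 103, 104, 104, 117, 152, 169]
[143, 144, 143, 144, 144, 144, 144, 144, 142, 143, 152, 162, 162, 156, 158, 159, 153, 158, 160, 155, 158, 154, 144, 138, 140, 144, 143, 141, 142, 141, 142, 142, 144, 145, 145]
```

The features of the shaker's top lie about 5 px below the prediction for a top at 0.11 m; they were 6 px below prediction when it stood on the table. A raised plunger would give about 12 px, so it's caught and the shaker is upright. Handing in.

```bash
python3 -c "
from h import *
print(finish_job())"
```

```text
the job is handed in; nothing more can be done
None
```

The job is handed in: both jars and the timer are standing in their holders, the salt shaker is on the latched-down plunger, and the dish is where it stood; my last check was measured from camera pixels rather than viewed, and the verdict wasn't shown.

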